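Pack away the cut halva and snap the keeper shut

TASK

Pack all the cut halva blocks into the white keeper box, low enough for its lid, including the one that stands hidden behind the upright carton on the wooden display tray: move that carton aside to reach it, and stand it back upright in its pocket at the front of the tray before you finish. When every block is in, put the grey lid on the box and press it down until it sits level on the rim with both end clips snapped over it. Leave the other goods on the stall where they are.

Things in the scene. Friction and masses are not known exactly. Their poses are not given: they have to be found in the camera images.
- keeper: open white plastic food box that does not move on the worktop, outside 120 (own x) x 204 (own y) x 74 mm high; inside 112 x 196 mm, floor 4 mm above the worktop, walls 4 mm. Origin at the centre of its underside, z up. A grey spring clip stands outside each short end (own +y and -y), reaching 110 mm high and 119 mm from the centre along y
- keeper_mouth (a point): centre of the keeper's mouth, level with the rim, 74 mm above the keeper's origin; own axes as the keeper's
- lid: loose grey lid: plate 122 (own x) x 206 (own y) x 6 mm, under it a 14 mm skirt (106 x 190 mm, 3 mm play all round in the box), on top in the middle a bar grip 16 (own x) x 80 (own y) x 22 mm tall; fits either way round. Origin: centre of the skirt's underside, z up; plate top at 20 mm, grip top at 42 mm. Laid on loosely it rests on the clips' noses, too high
- lid_seat (a point): where the lid's origin is when seated: 60 mm above the keeper's origin. Laid on, the lid stops 10 to 17 mm higher on the clips' sloping noses; about 5 to 8 N down at each end, or twice that in the middle, springs the clips out and they snap over the plate's ends
- clip_near (a joint): tilt of the clip at the keeper's own +y end (the end near the robot), rad: 0 upright at rest, up to 0.35 outward; its catch, 40 mm wide along x, hangs over the lid's end by 4 mm
- clip_far (a joint): the same at the keeper's own -y end (away from the robot)
- display_tray: wooden display tray that does not move, 130 (own x) x 112 (own y) mm, floor 10 mm above the worktop; own -x is its front. Origin at the centre of its underside. In its front half is a pocket for one carton, 63 mm wide (own y), bounded by 9 to 10 mm high ledges in front and at both sides and open to the back; behind it a flat shelf with a 16 mm back ledge
- carton_pocket (a point): centre of the pocket's floor, 34 mm in front of the tray's origin and 10 mm above the worktop; own axes as the tray's
- carton: brown and white upright card carton, 46 (own x) x 52 (own y) x 150 mm high, 180 g, at the start in the pocket of the display tray with its own x along the tray's x (within 0.05 rad). Origin at the centre of its underside, z up; grip it across own y, 52 mm (the halva stands a few mm behind it)
- halva_hidden: cut block of pressed halva, beige, 55 (own x) x 62 (own y) x 44 mm high with slightly rounded edges; origin at the centre of its underside, z up; grip it across own y, 62 mm. This one is always there, on the display tray right behind the carton, 176 g
- halva_a: cut block of pressed halva, beige, 55 (own x) x 62 (own y) x 44 mm high with slightly rounded edges; origin at the centre of its underside, z up; grip it across own y, 62 mm. On the worktop far right, beyond the lid, or absent
- halva_b: cut block of pressed halva, beige, 55 (own x) x 62 (own y) x 44 mm high with slightly rounded edges; origin at the centre of its underside, z up; grip it across own y, 62 mm. On the worktop behind the keeper, or absent
- halva_c: cut block of pressed halva, beige, 55 (own x) x 62 (own y) x 44 mm high with slightly rounded edges; origin at the centre of its underside, z up; grip it across own y, 62 mm. On the worktop behind the display tray, or absent
- carton_blue: bystander: blue upright carton, 46 x 52 x 150 mm, back left corner; origin at the centre of its underside
- tape: bystander: roll of tape, 93 mm across, 48 mm high, front left; origin at the centre of its underside

How it is judged:
By the outcome, as a careful person would: the job done as asked, in the order asked, and still so for the second after the job is handed in, with the robot touching nothing.
Of halva_a, halva_b, halva_c only 1 to 2 are there at a start; the rules pass over those that are not, and their reading is None.
At some moment in a run one of halva_b, halva_c may be knocked a few centimetres aside while the robot is not near it.
Once in a run the grip may slacken for a moment while it holds something.
It also fails if it takes over 210 s, if anything falls off the work surface, if the arm or the gripper's body presses on something with over 40 N, if the wrist force passes 120 N, or if a joint passes its speed limit or range.

ROBOT

A 6-joint arm with a two-finger parallel gripper is mounted at the origin on a cart in front of the work surface, level with it; the furniture and walls round the work are solid. World frame = base frame: x ahead of the robot, y to its left, z up, the work surface at z = 0. Lengths are in m, angles in rad, forces in N, time in s.
With the tool pointing down it reaches from about 0.275 to 0.725 m from the base axis. Payload 5.6 kg.
Tool frame: the origin (TCP) lies at the very end of the fingers, on their centre line; the grasp point (between the pads) lies bot.grasp_offset behind it (bot.grasp_offset is the distance from the TCP to the grasp point, in m); z points along the fingers, y is the line along which they close (so a half turn about z gives the same grasp; the last joint's range is limited). The gripper opens to 85 mm and grips with 20 to 120 N. Pads are 22 mm wide; open, the fingers measure 114 mm over their backs; the gripper's body (76 mm by 85 mm) begins 54 mm behind the grasp point. The pads swing forward as they close: fully open they stand 13 mm farther back than shut.
Start: joints at [-0.869, 0.255, 0.108, 0, -1.424, -0.285], TCP at [0.223, -0.503, 0.231] pointing down, gripper open.
Joint ranges: [-2.95, 2.95], [-1.21, 1.97], [-1.09, 1.5], [-2.87, 1.71], [-2.94, -0.07], [-3.05, 3.05]. Speed limits (rad/s): [2.57, 2.57, 3.14, 3.14, 3.14, 3.14].

INTERFACE

Orientations are given as a unit quaternion [x, y, z, w].
In Python, from bench import bot, eyes gives the robot as it stands.
- The arm moves only by the tool play_rows, never from a script. Its argument "deltas" is a list of rows, each a list of 4 numbers: the shift along the tool's x, y, z in mm, then the turn about the tool's z in rad. In form: [[x, y, z, spin], ...]. A call has 1 to 12 rows; each row is the pose to reach, as a shift and turn from the pose commanded when the call began, along the tool's axes at that moment; what a row does not reach only later rows make up. A row lasts 1/10 s, in which the tool goes at most 50 mm and 8.59 degrees, less where a joint would pass 70% of its speed; a pose out of reach is approached as far as the arm can. A call with a gripper value outside its range is refused whole. "gripper" is the closure, from 0 (fully open) to 1 (shut), set as the call begins (left out, the last holds). The fingers move at their own pace and stop on an object; "grip_force" is the grip in N (left out, the last holds). Time passes only in rows, so rows that repeat a pose let the fingers close. It gives the time, the measured TCP pose, the force, the opening and the grip force at its end, in the units of the state.
- bot.get_obs(): the state, without advancing time (a new reading comes with each control period).
- eyes.camera(name): name is "scene" or "top" or "wrist"; returns the picture (384x512x3 uint8, red, green, blue); there is no depth.
- eyes.get_calibration(name): a dict with "fx", "fy", "cx", "cy" (pixels), "origin" and "rotation" of the camera in the world. Camera axes: x right, y down, z forward; pixel columns grow to the right and rows downward; lengths in m; the calibration is good to about 2 mm. A picture is of the moment at which its call begins: read the wrist's pose just before it. get_calibration takes no time and is no camera call; for the wrist camera it gives the pose at the moment of the call.
- bot.sign_off(): hands the job in; it is judged then, once.
The state is a dict: "time": time; "joints": joint angles; "dq": joint speeds; "effort": joint torques, N m; "position": TCP position; "tcp_rot": TCP orientation; "force": force on the tool from outside, world axes, zero at the start; "ft_torque": the same for the moment, N m; "grip_width": opening from 0.0 (shut) to 1.0 (fully open); "grip_force": force on a finger pad.
Only numpy, scipy, OpenCV 4.12 (cv2) and the standard library are available. Lean on these libraries where they do the work, as an engineer would, in place of code of your own. Each camera call takes 0.05 s, during which the arm holds its last target. There are 200 camera calls.

## Working session

There is one attempt and no reset: what is moved stays moved. The work goes in short steps, Python scripts to look and compute and a tool call to move; the robot and the scene stay as the last step left them, time stands still between calls to the robot, and variables do not carry over. Pictures are saved under pics/ and viewed, at most 14 in all, crops included, and the job is handed in when it is done.

Besides the shell and the picture viewer there is one more tool, called after "Emit:" as name([rows], argument=value, ...), one row to a line, values as JSON. play_rows: Moves the arm, as the interface text tells. Its arguments: {"type":"object","properties":{"deltas":{"type":"array","items":{"type":"array","items":{"type":"number"}}},"gripper":{"type":"number"},"grip_force":{"type":"number"}},"required":["deltas"]}

```bash
mkdir -p pics; ls; cat > h.py <<'E'
import numpy as np,cv2
from bench import bot,eyes
from scipy.spatial.transform import Rotation as R
def snap(n,f=None):
    c=eyes.get_calibration(n); im=eyes.camera(n)
    if f: cv2.imwrite('pics/'+f,cv2.cvtColor(im,cv2.COLOR_RGB2BGR))
    return im,c
def ray(c,u,v,z):
    d=np.array(c['rotation'])@np.array([(u-c['cx'])/c['fx'],(v-c['cy'])/c['fy'],1.]); o=np.array(c['origin'])
    return o+d*(z-o[2])/d[2]
def proj(c,p):
    q=np.array(c['rotation']).T@(np.array(p)-np.array(c['origin'])); return np.array([c['fx']*q[0]/q[2]+c['cx'],c['fy']*q[1]/q[2]+c['cy']])
def move(p,yaw=None):
    """delta in tool axes (mm, rad) to TCP world target; yaw = world angle of closing line(tool y), mod pi"""
    o=bot.get_obs(); r=R.from_quat(o['tcp_rot']).as_matrix(); d=r.T@(np.array(p)-o['position'])*1000
    y=np.arctan2(r[1,1],r[0,1]); s=0
    if yaw is not None: s=-((yaw-y+np.pi/2)%np.pi-np.pi/2)
    return np.round(d,1),round(s,3),round(y,3)
E
python3 - <<'E'
from h import *
o=bot.get_obs();print(o, bot.grasp_offset)
for n in('scene','top','wrist'):
    im,c=snap(n,n+'0.png'); print(n,{k:np.round(v,3).tolist() for k,v in c.items()})
E
```

```text
pics
{'time': 0.0, 'joints': array([-8.69421721e-01,  2.55763010e-01,  1.06983639e-01, -5.30980148e-04,
       -1.42386053e+00, -2.84598310e-01]), 'dq': array([-0.00056173,  0.00095813,  0.00054123, -0.00036658, -0.00095599,
       -0.00077199]), 'effort': array([-1.55475824e-03, -3.86625624e+01,  2.37941086e+01,  5.36527902e+00,
       -6.10082498e-03, -6.58108959e-06]), 'position': array([ 0.22251875, -0.50243322,  0.23037048]), 'tcp_rot': array([-2.06844828e-01,  9.78373292e-01,  9.36298133e-04, -2.04919134e-04]), 'force': array([ 0.00269788, -0.40805023,  0.16203922]), 'ft_torque': array([ 0.07097033, -0.02145817,  0.03981873]), 'grip_force': 0.0, 'grip_width': 1.0022611123427843} 0.0187
scene {'fx': 386.477, 'fy': 386.477, 'cx': 251.909, 'cy': 185.166, 'origin': [-0.483, -0.645, 0.73], 'rotation': [0.756, -0.406, 0.252, -0.447]}
top {'fx': 405.009, 'fy': 405.009, 'cx': 251.911, 'cy': 194.351, 'origin': [0.317, 0.01, 1.494], 'rotation': [0.71, -0.7, 0.051, -0.054]}
wrist {'fx': 342.836, 'fy': 342.836, 'cx': 251.286, 'cy': 194.777, 'origin': [0.157, -0.532, 0.373], 'rotation': [0.54, 0.83, 0.118, 0.076]}
```

View pics/top0.png

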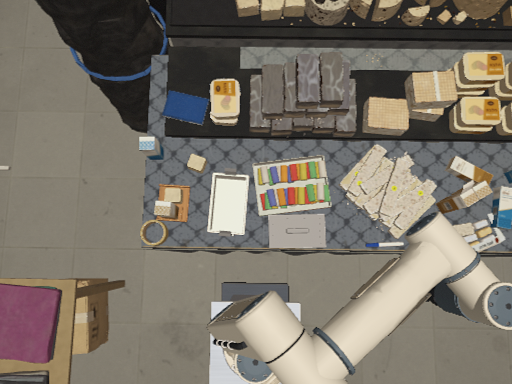

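View pics/scene0.png

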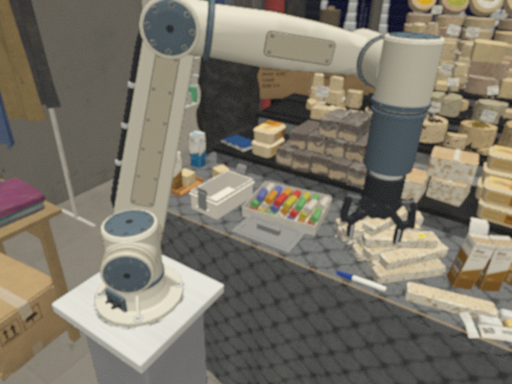

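The top view shows the tray with the carton at (168,205), the keeper at (228,205), the lid at (297,230), a loose block at (197,162), the tape at (153,233) and the blue carton at (147,145). Next I'll enlarge a crop and get rough positions.

```bash
sed -i "s/c=eyes.get_calibration(n); im/c=dict(eyes.get_calibration(n)); c['rotation']=R.from_quat(c['rotation']).as_matrix() if np.size(c['rotation'])==4 else np.array(c['rotation']); im/" h.py
python3 - <<'E'
from h import *
im,c=snap('top')
cr=im[130:260,130:340]; cv2.imwrite('pics/topc.png',cv2.cvtColor(cv2.resize(cr,None,fx=3.8,fy=3.8,interpolation=cv2.INTER_CUBIC),cv2.COLOR_RGB2BGR))
for n,u,v,z in [('tray',173,203,0.01),('cart',165,209,.15),('keeper',228,205,.074),('lid',297,231,.02),('hc',197,162,.044),('hid',173,194,.054),('tape',153,233,.048),('nougat',390,190,.05)]: print(n,ray(c,u,v,z).round(3))
E
```

```text
tray [0.503 0.308 0.01 ]
cart [0.465 0.306 0.15 ]
keeper [0.49  0.101 0.074]
lid [ 0.406 -0.149  0.02 ]
hc [0.651 0.22  0.044]
hid [0.53  0.301 0.054]
tape [0.389 0.367 0.048]
nougat [ 0.556 -0.481  0.05 ]
```

View pics/topc.png

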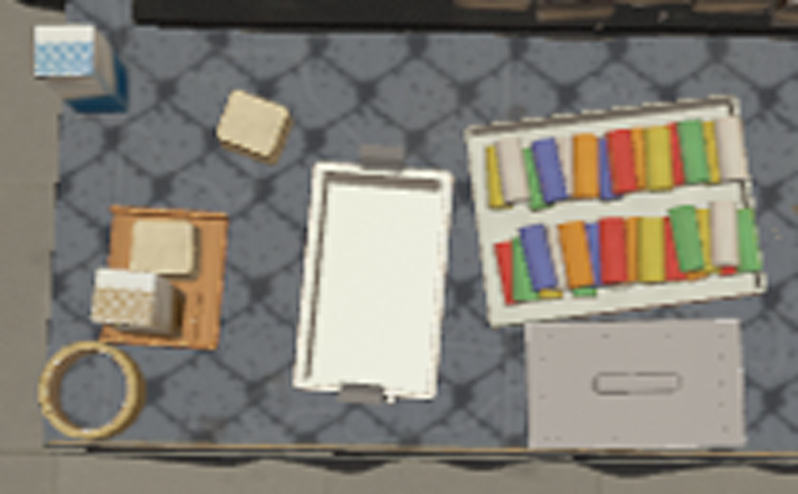

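The crop shows two loose blocks: one behind the carton on the tray and one at about (0.65, 0.22). The lid is clear. I'll check the wrist view for halva_a on the right and fit the shapes.

```bash
python3 - <<'E'
from h import *
im,c=snap('top')
hsv=cv2.cvtColor(im,cv2.COLOR_RGB2HSV).astype(int); im=im.astype(int)
U=cv2.resize(im.astype(np.uint8),None,fx=4,fy=4,interpolation=cv2.INTER_CUBIC).astype(int)
H=cv2.cvtColor(U.astype(np.uint8),cv2.COLOR_RGB2HSV).astype(int)
def rect(mask,box,z,name):
    u0,v0,u1,v1=[4*k for k in box]; m=np.zeros(mask.shape,np.uint8); m[v0:v1,u0:u1]=mask[v0:v1,u0:u1]
    cs,_=cv2.findContours(m,cv2.RETR_EXTERNAL,cv2.CHAIN_APPROX_NONE); k=max(cs,key=cv2.contourArea)[:,0]
    P=np.array([ray(c,(a+.5)/4-.5,(b+.5)/4-.5,z)[:2] for a,b in k])
    r=cv2.minAreaRect((P*1000).astype(np.float32)); print(name,np.round(r[0],1),np.round(r[1],1),round(r[2],1), 'corners',cv2.boxPoints(r).round().tolist())
white=(H[...,1]<40)&(H[...,2]>185)
rect(white,(200,165,252,240),.074,'keeper')
beige=(H[...,0]>12)&(H[...,0]<32)&(H[...,1]>35)&(H[...,2]>150)
rect(beige&(H[...,1]<95)&(H[...,2]>190),(185,148,210,175),.044,'hc')
rect(beige&(H[...,1]<95)&(H[...,2]>190),(163,186,184,201),.054,'hid')
rect((abs(U[...,0]-U[...,2])<25)&(H[...,2]>130)&(H[...,2]<200),(262,213,332,250),.02,'lid')
rect((H[...,1]>110)&(H[...,0]<20)&(H[...,2]>90),(152,180,192,224),.02,'tray')
E
```

```text
keeper [495.  101.3] [131.2 219.6] 86.3 corners [[381.0, 43.0], [600.0, 29.0], [609.0, 160.0], [390.0, 174.0]]
hc [651.8 224.8] [57.  49.3] 69.6 corners [[619.0, 207.0], [665.0, 190.0], [685.0, 243.0], [639.0, 260.0]]
hid [529.9 306.8] [46.4 61.5] 0.8 corners [[506.0, 337.0], [507.0, 276.0], [554.0, 276.0], [553.0, 338.0]]
lid [ 408.6 -136.6] [127.8 232.6] 0.8 corners [[343.0, -21.0], [346.0, -254.0], [474.0, -252.0], [471.0, -19.0]]
tray [503.2 307.6] [113.9 133.6] 87.4 corners [[434.0, 254.0], [567.0, 248.0], [572.0, 362.0], [439.0, 367.0]]
```

View pics/wrist0.png

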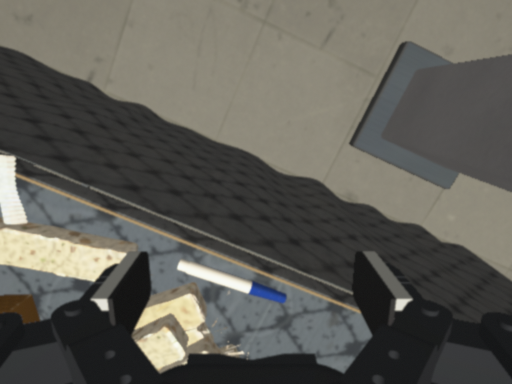

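```bash
python3 - <<'E'
from h import *
print(move([.469,.309,.30],np.pi/2-.045))
E
```

```text
(array([-553.9,  642.6,  -68.6]), np.float64(0.462), np.float64(1.988))
```

Emit:
play_rows([
  [0,0,-69,0],
  [-554,643,-69,0.46],
  [-554,643,-69,0.46],
  [-554,643,-69,0.46],
  [-554,643,-69,0.46],
  [-554,643,-69,0.46],
  [-554,643,-69,0.46],
  [-554,643,-69,0.46],
  [-554,643,-69,0.46],
  [-554,643,-69,0.46],
  [-554,643,-69,0.46],
  [-554,643,-69,0.46],
], gripper=0, grip_force=35)

```text
time: 1.45
position: [0.3781, 0.0111, 0.2938]
tcp_rot: [0.021, 1.0, 0.0, 0.001]
force: [3.1, -0.4, -0.2]
grip_width: 1.001
grip_force: 0.0
```

```bash
python3 - <<'E'
from h import *
print(bot.get_obs()['position'],move([.469,.309,.30],np.pi/2-.045))
E
```

```text
[0.37812023 0.0110591  0.29382487] (array([-78.1, 301.5,  -5.9]), np.float64(0.002), np.float64(1.528))
```

Emit:
play_rows([
  [-78,301,-6,0],
  [-78,301,-6,0],
  [-78,301,-6,0],
  [-78,301,-6,0],
  [-78,301,-6,0],
  [-78,301,-6,0],
  [-78,301,-6,0],
  [-78,301,-6,0],
  [-78,301,-6,0],
])

```text
time: 2.35
position: [0.4691, 0.3058, 0.2994]
tcp_rot: [0.022, 1.0, -0.0, -0.0]
force: [0.9, -0.1, 0.2]
grip_width: 1.0
grip_force: 0.0
```

```bash
python3 - <<'E'
from h import *
im,c=snap('wrist','w1.png'); snap('top','t1.png')
print(bot.get_obs()['position'])
for n,p in dict(pocket=[.469,.309,.01],carttop=[.469,.309,.16],hid=[.53,.307,.054]).items(): print(n,proj(c,p).round())
E
```

```text
[0.4691051  0.30521767 0.30010515]
pocket [254. 154.]
carttop [256. 183.]
hid [255. 211.]
```

View pics/w1.png

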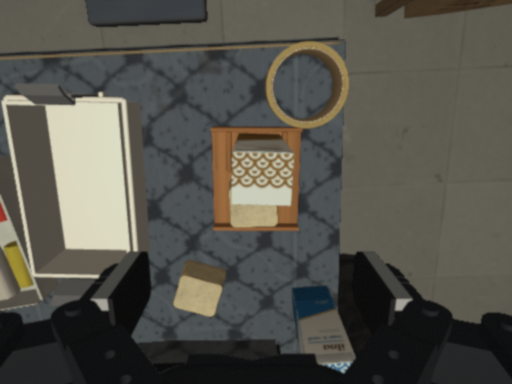

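The wrist view shows the carton top spanning roughly (231-294, 152-205), with the hidden block behind it at (254,216) and the loose block at (203,290). The keeper is on the left.

```bash
python3 - <<'E'
from h import *
im=cv2.cvtColor(cv2.imread('pics/w1.png'),cv2.COLOR_BGR2RGB); c=snap('wrist')[1]
for u,v in [(231,152),(294,152),(292,206),(230,205)]: print(ray(c,u,v,.16).round(4))
H=cv2.cvtColor(im,cv2.COLOR_RGB2HSV).astype(int)
def rect(m,box,z,n):
    u0,v0,u1,v1=box; M=np.zeros(m.shape,np.uint8); M[v0:v1,u0:u1]=m[v0:v1,u0:u1]
    cs,_=cv2.findContours(M,cv2.RETR_EXTERNAL,cv2.CHAIN_APPROX_NONE);k=max(cs,key=cv2.contourArea)[:,0]
    r=cv2.minAreaRect(np.array([ray(c,a,b,z)[:2]*1000 for a,b in k],np.float32)); print(n,cv2.boundingRect(k),np.round(r[0],1),np.round(r[1],1),round(r[2],1))
white=(H[...,1]<25)&(H[...,2]>190)
print('white strip', [ (v,np.where((white)[v,215:305])[0][[0,-1]]+215) for v in (192,197,202)])
rect((H[...,1]>100)&(H[...,0]<16)&(H[...,2]>80),(205,120,310,240),.02,'tray')
rect((H[...,0]>12)&(H[...,0]<30)&(H[...,1]>50)&(H[...,1]<140)&(H[...,2]>175),(160,245,240,330),.044,'hc')
E
python3 -c "
import cv2;im=cv2.imread('pics/w1.png')[110:330,150:320];cv2.imwrite('pics/w1c.png',cv2.resize(im,None,fx=2.7,fy=2.7))"
```

```text
[0.4421 0.2891 0.16  ]
[0.4444 0.3412 0.16  ]
[0.4913 0.339  0.16  ]
[0.488  0.2854 0.16  ]
white strip [(192, array([232, 277])), (197, array([232, 287])), (202, array([233, 283]))]
tray (211, 127, 92, 104) [502.1 308.8] [112.3 134.1] 87.5
hc (175, 278, 45, 37) [649.8 225.3] [53.5 46.1] 69.9
```

View pics/w1c.png

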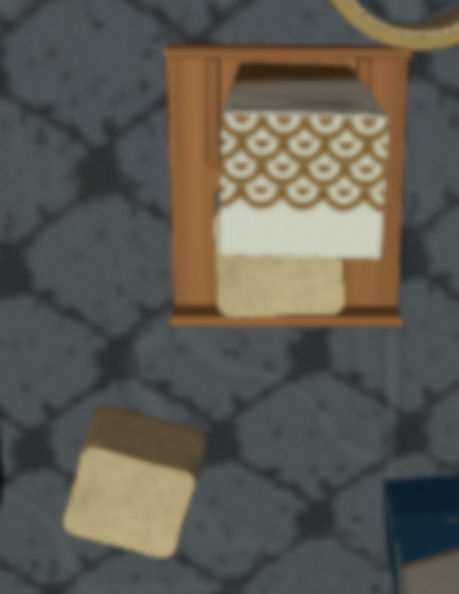

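```bash
python3 - <<'E'
from h import *
print(move([.467,.3135,.116],np.deg2rad(87.5)))
E
```

```text
(array([  2.6,   8.1, 184.3]), np.float64(-0.001), np.float64(1.527))
```

Emit:
play_rows([
  [3,8,0,0],
  [3,8,45,0],
  [3,8,90,0],
  [3,8,130,0],
  [3,8,160,0],
  [3,8,184,0],
  [3,8,184,0],
  [3,8,184,0],
])

```text
time: 3.3
position: [0.4669, 0.3145, 0.1164]
tcp_rot: [0.022, 1.0, 0.0, 0.0]
force: [-0.1, 0.7, 0.6]
grip_width: 1.0
grip_force: 0.0
```

Emit:
play_rows([
  [0,0,0,0],
  [0,0,0,0],
  [0,0,0,0],
  [0,0,0,0],
  [0,0,0,0],
  [0,0,0,0],
  [0,0,0,0],
  [0,0,0,0],
  [0,0,0,0],
  [0,0,0,0],
], gripper=1, grip_force=40)

```text
time: 4.3
position: [0.4674, 0.3149, 0.1171]
tcp_rot: [0.021, 1.0, 0.001, 0.001]
force: [-0.8, 0.0, 5.8]
grip_width: 0.607
grip_force: 42.2
```

```bash
python3 - <<'E'
from h import *
print(bot.get_obs()['grip_width'],bot.get_obs()['position'],bot.get_obs()['force'],move([.39,.235,.118],np.deg2rad(87.5)))
E
```

```text
0.6071363952867538 [0.46738804 0.31492138 0.11707372] [-0.80488409  0.0213433   5.76432322] (array([ 73.9, -83.2,  -1.3]), np.float64(0.001), np.float64(1.528))
```

Emit:
play_rows([
  [0,0,-15,0],
  [0,0,-35,0],
  [0,0,-50,0],
  [20,-20,-50,0],
  [45,-50,-50,0],
  [70,-80,-50,0],
  [74,-83,-45,0],
  [74,-83,-25,0],
  [74,-83,-8,0],
  [74,-83,3,0],
  [74,-83,8,0],
  [74,-83,8,0],
])

```text
time: 5.5
position: [0.3894, 0.2348, 0.1076]
tcp_rot: [0.021, 1.0, -0.0, 0.0]
force: [-0.3, -0.5, -1.9]
grip_width: 0.607
grip_force: 43.0
```

```bash
python3 - <<'E'
from h import *
o=bot.get_obs();print(o['grip_width'],o['position'],o['force'],o['grip_force'],move([.39,.235,.108],np.deg2rad(87.5)))
E
```

```text
0.6069125329112507 [0.38937792 0.23484444 0.10761034] [-0.28057098 -0.48974999 -1.90544613] 42.97286331653595 (array([-0.6,  0.2, -0.4]), np.float64(0.001), np.float64(1.528))
```

Emit:
play_rows([
  [0,0,1,0],
  [0,0,2,0],
  [0,0,2,0],
])

```text
time: 5.8
position: [0.3897, 0.2351, 0.1071]
tcp_rot: [0.021, 1.0, 0.001, 0.001]
force: [-2.2, -2.5, 8.7]
grip_width: 0.609
grip_force: 43.9
```

Emit:
play_rows([
  [0,0,0,0],
  [0,0,0,0],
  [0,0,0,0],
  [0,0,0,0],
  [0,0,-40,0],
  [0,0,-80,0],
  [0,0,-130,0],
  [-90,70,-190,0],
  [-90,70,-190,0],
  [-90,70,-190,0],
  [-90,70,-190,0],
], gripper=0)

```text
time: 6.9
position: [0.4844, 0.3025, 0.2952]
tcp_rot: [0.022, 1.0, 0.0, 0.0]
force: [0.3, 0.9, -0.3]
grip_width: 1.002
grip_force: 0.0
```

```bash
python3 - <<'E'
from h import *
im,c=snap('wrist','w2.png'); print(bot.get_obs()['position'])
H=cv2.cvtColor(im,cv2.COLOR_RGB2HSV).astype(int)
def rect(m,z,n,area=400):
    cs,_=cv2.findContours(m.astype(np.uint8),cv2.RETR_EXTERNAL,cv2.CHAIN_APPROX_NONE)
    for k in cs:
        if cv2.contourArea(k)<area: continue
        k=k[:,0]; r=cv2.minAreaRect(np.array([ray(c,a,b,z)[:2]*1000 for a,b in k],np.float32)); print(n,cv2.boundingRect(k),np.round(r[0],1),np.round(r[1],1),round(r[2],1))
rect((H[...,0]>12)&(H[...,0]<30)&(H[...,1]>45)&(H[...,1]<150)&(H[...,2]>170),.054,'beige')
rect((H[...,1]>100)&(H[...,0]<16)&(H[...,2]>80),.02,'tray')
for p in ([.39,.235,.15],[.53,.307,.054]): print(proj(c,p).round())
E
```

```text
[0.48293846 0.3015459  0.29453636]
beige (176, 268, 46, 39) [643.  227.9] [52.1 45.7] 70.7
beige (232, 176, 48, 40) [525.2 305. ] [54.3 47.7] 89.6
tray (212, 114, 94, 107) [501.8 309.8] [111.3 133.8] 87.5
[161.  69.]
[257. 199.]
```

View pics/w2.png

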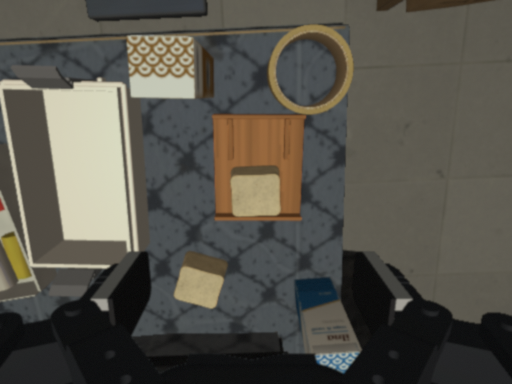

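The carton stands upright at (160,68). The hidden block is exposed at (256,195), which is (0.526, 0.305). I'll grasp it now.

```bash
python3 - <<'E'
from h import *
print(move([.526,.305,.020],np.deg2rad(89)))
E
```

```text
(array([-43. ,   5.5, 274.5]), np.float64(-0.026), np.float64(1.527))
```

Emit:
play_rows([
  [-45,5,0,-0.026],
  [-45,5,50,-0.026],
  [-45,5,100,-0.026],
  [-45,5,150,-0.026],
  [-45,5,190,-0.026],
  [-45,5,190,-0.026],
  [-45,5,190,-0.026],
  [-45,5,190,-0.026],
])

```text
time: 7.75
position: [0.5285, 0.3048, 0.1088]
tcp_rot: [0.008, 1.0, 0.001, 0.002]
force: [-0.3, 0.3, 0.3]
grip_width: 0.996
grip_force: 0.0
```

```bash
python3 - <<'E'
from h import *
print(move([.526,.305,.020],np.deg2rad(89)))
E
```

```text
(array([ 2.9, -0.1, 88.7]), np.float64(0.001), np.float64(1.554))
```

Emit:
play_rows([
  [2,0,30,0],
  [2,0,60,0],
  [2,0,80,0],
  [2,0,86,0],
  [2,0,86,0],
])

```text
time: 8.25
position: [0.5259, 0.3044, 0.0208]
tcp_rot: [0.008, 1.0, 0.001, 0.001]
force: [0.6, -0.2, -0.5]
grip_width: 0.997
grip_force: 0.0
```

Emit:
play_rows([
  [0,0,0,0],
  [0,0,0,0],
  [0,0,0,0],
  [0,0,0,0],
  [0,0,0,0],
  [0,0,0,0],
  [0,0,0,0],
  [0,0,0,0],
], gripper=1, grip_force=45)

```text
time: 9.05
position: [0.5265, 0.3048, 0.0219]
tcp_rot: [0.008, 1.0, 0.001, 0.002]
force: [-1.5, 0.1, 5.8]
grip_width: 0.675
grip_force: 49.4
```

Emit:
play_rows([
  [0,0,-10,0],
  [0,0,-40,0],
  [0,0,-80,0],
  [0,0,-120,0],
  [0,0,-130,0],
  [0,0,-130,0],
])

```text
time: 9.65
position: [0.5259, 0.3045, 0.1521]
tcp_rot: [0.009, 1.0, 0.002, 0.002]
force: [-1.3, -0.2, -3.0]
grip_width: 0.678
grip_force: 48.9
```

```bash
python3 - <<'E'
from h import *
o=bot.get_obs();print(o['grip_width'],o['position'],o['force'],o['grip_force'])
im,c=snap('top','t3.png')
U=cv2.resize(im[150:260,190:345],None,fx=5,fy=5,interpolation=cv2.INTER_CUBIC);cv2.imwrite('pics/t3c.png',cv2.cvtColor(U,cv2.COLOR_RGB2BGR))
E
```

```text
0.6782064423576557 [0.52591598 0.30452515 0.15207208] [-1.27582349 -0.20878342 -3.04494312] 48.90999922931769
```

View pics/t3c.png

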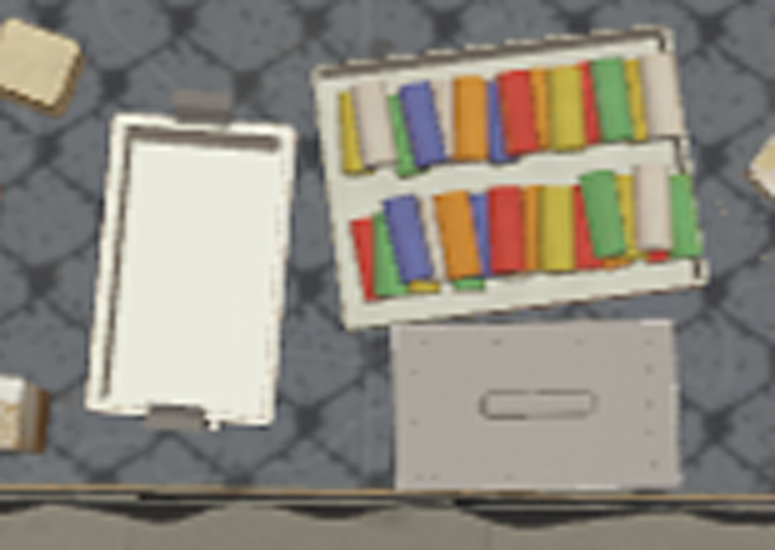

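The top view shows the keeper rim corners at about (116,115), (297,127), (272,422) and (87,410) in the crop. The clips are at its ends and the lid lies clear.

```bash
python3 - <<'E'
from h import *
c=snap('top')[1]
P=np.array([ray(c,190+a/5-.4,150+b/5-.4,.074)[:2] for a,b in [(116,115),(297,127),(272,422),(87,410)]])*1000
print(P.round(1)); print(P.mean(0)); print([np.linalg.norm(P[i]-P[(i+1)%4]).round(1) for i in range(4)])
e=P[2]-P[1]; f=P[3]-P[0]; print(np.degrees(np.arctan2(*(-(e+f))[::-1])))
g=P[0]-P[1]+P[3]-P[2]; print(np.degrees(np.arctan2(*g[::-1])))
# lid top z .02
Q=np.array([ray(c,190+a/5-.4,150+b/5-.4,.02)[:2] for a,b in [(391,323),(671,320),(680,487),(397,488)]])*1000
print(Q.round(1),Q.mean(0),[np.linalg.norm(Q[i]-Q[(i+1)%4]).round(1) for i in range(4)])
G=np.array([ray(c,190+a/5-.4,150+b/5-.4,.042)[:2] for a,b in [(480,405),(597,403)]])*1000
print(G,G.mean(0),np.degrees(np.arctan2(*(G[0]-G[1])[::-1])))
E
```

```text
[[606.4 157.9]
 [599.5  28.3]
 [389.2  42.5]
 [395.7 172.1]]
[497.6980355  100.17252818]
[np.float64(129.8), np.float64(210.7), np.float64(129.8), np.float64(211.2)]
-3.852774279805184
87.04466294951035
[[ 465.3  -42. ]
 [ 470.5 -246.6]
 [ 349.5 -251.6]
 [ 345.8  -47.4]] [ 407.78960504 -146.90456456] [np.float64(204.6), np.float64(121.1), np.float64(204.3), np.float64(119.7)]
[[ 405.14452499 -105.42692282]
 [ 407.79118687 -189.11404039]] [ 406.46785593 -147.2704816 ] 91.81141414840815
```

```bash
python3 - <<'E'
from h import *
print(move([.535,.098,.20],np.deg2rad(86.6)))
E
```

```text
(array([ -14.3, -205.3,  -51.7]), np.float64(0.042), np.float64(1.553))
```

Emit:
play_rows([
  [0,0,-30,0],
  [-14,-40,-50,0.04],
  [-14,-90,-50,0.04],
  [-14,-140,-50,0.04],
  [-14,-180,-50,0.04],
  [-14,-205,-50,0.04],
  [-14,-205,-50,0.04],
  [-14,-205,-50,0.04],
  [-14,-205,-50,0.04],
])

```text
time: 10.65
position: [0.5352, 0.0992, 0.1982]
tcp_rot: [0.028, 1.0, -0.0, -0.001]
force: [1.3, 0.1, -2.4]
grip_width: 0.682
grip_force: 49.2
```

```bash
python3 - <<'E'
from h import *
im,c=snap('wrist','w4.png');o=bot.get_obs(); print(o['position'],o['grip_width'],o['force'])
print([proj(c,[.497+a,.100+b,.074]).round().tolist() for a,b in [(-.102,-.06),(-.102,.06),(.102,.06),(.102,-.06)]])
E
```

```text
[0.53532569 0.09942886 0.19843183] 0.6840119653748654 [-0.79787153 -0.16011081 -1.53060283]
[[156.0, -2.0], [329.0, -13.0], [328.0, 256.0], [188.0, 264.0]]
```

View pics/w4.png

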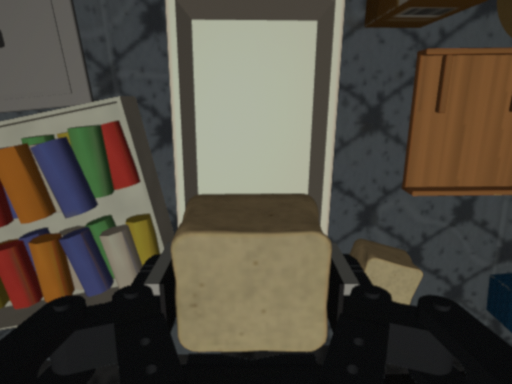

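The block is in hand. The keeper rim's long sides show at about columns 170 and 340, and I'll measure them.

```bash
python3 - <<'E'
from h import *
im=cv2.imread('pics/w4.png'); c=snap('wrist')[1]
g=im.min(2).astype(int)
for v in (20,60,100,140,180):
    L=[u for u in range(150,200) if g[v,u]>170]; Rr=[u for u in range(305,360) if g[v,u]>170]
    # rim = run of white away from floor
    l0=L[0]; l1=next(u for u in range(l0,l0+20) if g[v,u]<=170)-1
    r1=Rr[-1]; r0=next(u for u in range(r1,r1-20,-1) if g[v,u]<=170)+1
    pts=[ray(c,u,v,.074)[:2]*1000 for u in (l0-.5,l1+.5,r0-.5,r1+.5)]
    print(v,l0,l1,r0,r1,[p.round(1).tolist() for p in pts], ((pts[1]+pts[2])/2).round(1), 'in',round(np.linalg.norm(pts[2]-pts[1]),1),'out',round(np.linalg.norm(pts[3]-pts[0]),1))
E
```

```text
Traceback (most recent call last):
IndexError: list index out of range
```

```bash
python3 - <<'E'
from h import *
im=cv2.imread('pics/w4.png'); c=snap('wrist')[1]
g=im.min(2).astype(int)
print(g[100,165:185],g[100,325:345])
P=[]
for v in range(10,190,12):
    d=np.abs(np.diff(g[v]));
    # outer edges: strongest rise/fall
    s=np.diff(g[v]); l0=150+np.argmax(s[150:185]); l1=l0+1+np.argmin(s[l0+1:l0+16]); r1=322+np.argmin(s[322:360]); r0=r1-16+np.argmax(s[r1-16:r1])
    pts=[ray(c,u+.5,v,.074)[:2]*1000 for u in (l0,l1,r0,r1)]; m=np.mean(pts,0); P.append(m)
    print(v,l0,l1,r0,r1,m.round(1),'in',round(np.linalg.norm(pts[2]-pts[1]),1),'out',round(np.linalg.norm(pts[3]-pts[0]),1))
P=np.array(P); print(np.polyfit(P[:,0],P[:,1],1), np.polyval(np.polyfit(P[:,0],P[:,1],1),[497,537]))
E
```

```text
[ 59  59  58  58  68  95 129 142 149 155 159 159 159 155 134  84  54  52
  52  51] [ 56  57  64  94 134 150 154 154 153 150 145 133 112  79  60  57  55  52
  49  47]
10 165 175 334 343 [406.7 108.5] in 111.5 out 124.8
22 166 175 333 342 [414.3 107.9] in 111.7 out 124.5
34 166 176 332 342 [422.1 107.5] in 111.3 out 125.6
46 167 176 331 341 [430.  106.9] in 111.6 out 125.3
58 168 177 331 340 [438.  106.7] in 111.9 out 125.0
70 168 178 330 339 [446.2 106. ] in 111.4 out 125.4
82 169 178 329 338 [454.6 105.4] in 111.7 out 125.0
94 170 179 328 337 [463.1 104.9] in 111.3 out 124.7
106 170 179 327 336 [471.7 104.1] in 111.6 out 125.1
118 171 180 327 335 [480.6 103.8] in 111.9 out 124.8
130 172 181 326 334 [489.6 103.3] in 111.4 out 124.5
142 172 181 325 334 [498.7 102.6] in 111.7 out 125.7
154 173 182 324 333 [508.1 102.1] in 111.2 out 125.3
166 174 182 323 332 [517.6 101.4] in 111.6 out 125.0
178 174 183 323 331 [527.3 100.9] in 111.9 out 125.5
[-6.35151076e-02  1.34315229e+02] [102.74822065 100.20761635]
```

```bash
python3 - <<'E'
from h import *
o=bot.get_obs();print(o['position'],o['grip_width'],o['force'])
print(move([.540,.1000,.018],np.deg2rad(86.37)))
E
```

```text
[0.53545435 0.09949033 0.19883748] 0.6828913932376077 [-0.2960504   0.31123489 -1.80468121]
(array([ -4.7,   0.8, 180.8]), np.float64(0.007), np.float64(1.515))
```

Emit:
play_rows([
  [-5,1,0,0.007],
  [-5,1,40,0.007],
  [-5,1,80,0.007],
  [-5,1,110,0.007],
  [-5,1,135,0.007],
  [-5,1,155,0.007],
  [-5,1,170,0.007],
  [-5,1,179,0.007],
  [-5,1,181,0.007],
  [-5,1,181,0.007],
])

```text
time: 11.8
position: [0.5438, 0.0996, 0.0238]
tcp_rot: [0.03, 1.0, -0.0, 0.004]
force: [-8.4, -1.2, 29.2]
grip_width: 0.678
grip_force: 61.8
```

```bash
python3 - <<'E'
from h import *
o=bot.get_obs();print(o['position'],o['grip_width'],o['force'],move([.537,.1000,.016],np.deg2rad(86.37)))
E
```

```text
[0.54377833 0.09961604 0.02381834] 0.6779280712656868 [-8.44460928 -1.2379605  29.23177619] (array([ 6.8, -0. ,  7.8]), np.float64(0.003), np.float64(1.51))
```

Emit:
play_rows([
  [0,0,-4,0],
  [0,0,-6,0],
  [0,0,-6,0],
])

```text
time: 12.1
position: [0.5411, 0.0997, 0.0245]
tcp_rot: [0.032, 0.999, 0.0, 0.0]
force: [0.9, 0.5, 1.6]
grip_width: 0.678
grip_force: 53.8
```

Emit:
play_rows([
  [0,0,0,0],
  [0,0,0,0],
  [0,0,0,0],
  [0,0,-15,0],
  [0,0,-40,0],
  [0,0,-90,0],
  [0,0,-140,0],
  [0,0,-180,0],
  [0,0,-180,0],
  [0,0,-180,0],
], gripper=0.18)

```text
time: 13.1
position: [0.5404, 0.0991, 0.2046]
tcp_rot: [0.032, 0.999, 0.0, 0.0]
force: [-0.6, -0.1, -1.4]
grip_width: 0.816
grip_force: 0.0
```

```bash
python3 - <<'E'
from h import *
o=bot.get_obs();print(o['position'],o['grip_width'],o['force'])
im,c=snap('wrist','w5.png')
E
```

```text
[0.54043013 0.09910057 0.20457224] 0.816024519238409 [-0.63690554 -0.08559245 -1.40357073]
```

View pics/w5.png

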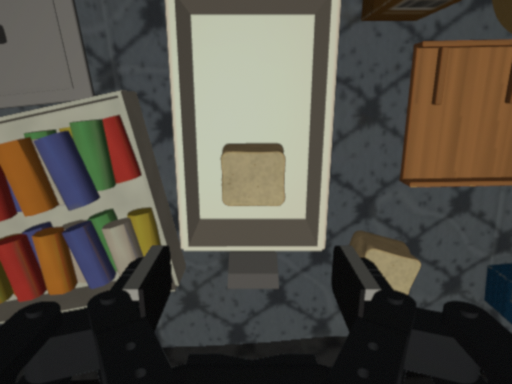

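Block 1 lies flat in the far half of the keeper at (252,178). Next is block c.

```bash
python3 - <<'E'
from h import *
im=cv2.imread('pics/w5.png'); c=snap('wrist')[1]; g=im.min(2).astype(int)
for u in (205,290):
    s=np.diff(g[235:265,u]); print(u,235+np.argmax(s),235+np.argmin(s),ray(c,u,235+np.argmax(s)+.5,.074).round(4),ray(c,u,235+np.argmin(s)+.5,.074).round(4))
print('blk',[ray(c,u,v,.048).round(3).tolist() for u,v in((222,151),(285,151),(285,206),(222,206))])
print(move([.625,.22,.22],np.deg2rad(70)))
E
```

```text
205 245 250 [0.5896 0.0551 0.074 ] [0.5943 0.0546 0.074 ]
290 245 250 [0.5943 0.1281 0.074 ] [0.599  0.1279 0.074 ]
blk [[0.513, 0.074, 0.048], [0.517, 0.129, 0.048], [0.567, 0.127, 0.048], [0.563, 0.07, 0.048]]
(array([-77.3, 126.4, -17.7]), np.float64(0.284), np.float64(1.506))
```

Emit:
play_rows([
  [-20,40,-17,0.1],
  [-40,80,-17,0.2],
  [-77,126,-17,0.28],
  [-77,126,-17,0.28],
  [-77,126,-17,0.28],
  [-77,126,-17,0.28],
  [-77,126,-17,0.28],
  [-77,126,-17,0.28],
], gripper=0)

```text
time: 14.0
position: [0.6252, 0.2192, 0.2223]
tcp_rot: [0.172, 0.985, 0.0, 0.0]
force: [-0.7, -0.6, -0.0]
grip_width: 0.999
grip_force: 0.0
```

```bash
python3 - <<'E'
from h import *
im,c=snap('wrist','w6.png'); print(bot.get_obs()['position'],bot.get_obs()['grip_width'])
H=cv2.cvtColor(im,cv2.COLOR_RGB2HSV).astype(int)
cs,_=cv2.findContours(((H[...,0]>12)&(H[...,0]<30)&(H[...,1]>45)&(H[...,1]<150)&(H[...,2]>165)).astype(np.uint8),cv2.RETR_EXTERNAL,cv2.CHAIN_APPROX_NONE)
for k in cs:
    if cv2.contourArea(k)<500: continue
    r=cv2.minAreaRect(np.array([ray(c,a,b,.044)[:2]*1000 for a,b in k[:,0]],np.float32)); print(cv2.boundingRect(k),np.round(r[0],1),np.round(r[1],1),round(r[2],1),'H',H[k[:,0,1],k[:,0,0]].mean(0).round())
print(proj(c,[.65,.2255,.044]),move([.65,.2255,.013],np.deg2rad(70)))
E
```

```text
[0.62526753 0.21932878 0.22228816] 0.9940613229170622
(238, 169, 58, 49) [649.4 225.8] [56.1 48.5] 70.2 H [ 21.  86. 188.]
(61, 98, 75, 68) [541.4  98.8] [57.7 51.6] 86.7 H [ 22.  68. 204.]
(244, 0, 56, 91) [523.9 272.8] [32.7 71.6] 88.4 H [ 14. 149. 170.]
[266.7209368  194.12600708] (array([-21. ,  14. , 209.3]), np.float64(0.004), np.float64(1.226))
```

View pics/w6.png

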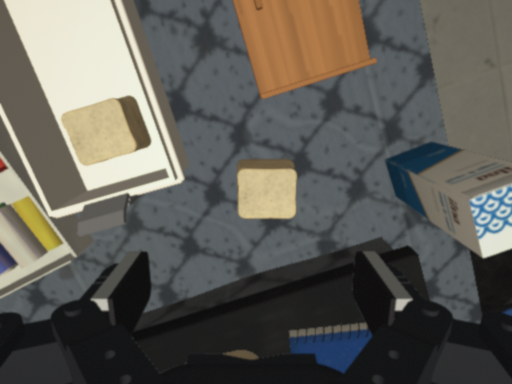

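Block c is centred at (267,194), which is (0.6495, 0.2258) with its long axis at 70°. I'll go down onto it.

```bash
python3 - <<'E'
from h import *
c=snap('wrist')[1]
print([ray(c,260,272,z).round(3).tolist() for z in (0,.05,.1)])
print(move([.6495,.2258,.013],np.deg2rad(70.2)))
E
```

```text
[[0.751, 0.184, 0.0], [0.724, 0.192, 0.05], [0.698, 0.2, 0.1]]
(array([-20.5,  14. , 209.2]), np.float64(0.001), np.float64(1.226))
```

Emit:
play_rows([
  [-21,14,0,0],
  [-21,14,50,0],
  [-21,14,90,0],
  [-21,14,120,0],
  [-21,14,120,0],
  [-21,14,120,0],
])

```text
time: 14.7
position: [0.6505, 0.2259, 0.1027]
tcp_rot: [0.171, 0.985, -0.0, 0.001]
force: [0.6, -0.9, 1.5]
grip_width: 1.0
grip_force: 0.0
```

```bash
python3 - <<'E'
from h import *
print(bot.get_obs()['force'],move([.6495,.2258,.013],np.deg2rad(70.2)))
E
```

```text
[ 0.60270288 -0.90505624  1.49918638] (array([ 1. , -0.4, 89.7]), np.float64(0.002), np.float64(1.227))
```

Emit:
play_rows([
  [1,0,30,0],
  [1,0,60,0],
  [1,0,80,0],
  [1,0,88,0],
  [1,0,88,0],
])

```text
time: 15.2
position: [0.6499, 0.2268, 0.0146]
tcp_rot: [0.171, 0.985, 0.0, 0.001]
force: [-0.4, 0.1, -0.3]
grip_width: 1.0
grip_force: 0.0
```

Emit:
play_rows([
  [0,0,0,0],
  [0,0,0,0],
  [0,0,0,0],
  [0,0,0,0],
  [0,0,0,0],
  [0,0,0,0],
  [0,0,0,0],
  [0,0,0,0],
], gripper=1, grip_force=45)

```text
time: 16.0
position: [0.6507, 0.2272, 0.0162]
tcp_rot: [0.171, 0.985, 0.001, 0.002]
force: [-2.0, -0.3, 5.7]
grip_width: 0.675
grip_force: 49.9
```

Emit:
play_rows([
  [0,0,-10,0],
  [0,0,-50,0],
  [0,0,-100,0],
  [0,0,-150,0],
  [0,0,-190,0],
  [0,0,-190,0],
  [0,0,-190,0],
])

```text
time: 16.7
position: [0.6492, 0.2269, 0.2049]
tcp_rot: [0.171, 0.985, 0.001, 0.001]
force: [-0.8, -0.1, -3.3]
grip_width: 0.681
grip_force: 49.0
```

```bash
python3 - <<'E'
from h import *
o=bot.get_obs();print(o['position'],o['grip_width'],o['force'],o['grip_force'])
x=.4955-.045
print(move([x,.1028+.045*.0635,.20],np.deg2rad(86.37)))
E
```

```text
[0.6492056  0.2268658  0.20491778] 0.681110717412337 [-0.82103553 -0.06234081 -3.30744082] 49.03982886126467
(array([ 146.1, -181.2,    4.3]), np.float64(-0.281), np.float64(1.227))
```

Emit:
play_rows([
  [40,-50,4,-0.1],
  [80,-100,4,-0.2],
  [146,-181,4,-0.28],
  [146,-181,4,-0.28],
  [146,-181,4,-0.28],
  [146,-181,4,-0.28],
  [146,-181,4,-0.28],
  [146,-181,4,-0.28],
  [146,-181,4,-0.28],
  [146,-181,4,-0.28],
])

```text
time: 17.7
position: [0.451, 0.1058, 0.1988]
tcp_rot: [0.032, 0.999, -0.0, -0.001]
force: [0.0, -0.2, -0.9]
grip_width: 0.679
grip_force: 49.0
```

```bash
python3 - <<'E'
from h import *
o=bot.get_obs();print(o['position'],o['grip_width'],o['force'])
x=.4955-.045
print(move([x,.1028+.045*.0635,.022],np.deg2rad(86.37)))
E
```

```text
[0.45101625 0.10575183 0.1987879 ] 0.678900993306404 [ 0.03662435 -0.21574941 -0.90293775]
(array([  0.3,  -0. , 176.8]), np.float64(-0.001), np.float64(1.507))
```

Emit:
play_rows([
  [0,0,40,0],
  [0,0,80,0],
  [0,0,120,0],
  [0,0,150,0],
  [0,0,164,0],
  [0,0,168,0],
  [0,0,168,0],
])

```text
time: 18.4
position: [0.4508, 0.1055, 0.0311]
tcp_rot: [0.032, 0.999, -0.0, -0.0]
force: [-0.1, -0.8, -1.5]
grip_width: 0.675
grip_force: 49.0
```

Emit:
play_rows([
  [0,0,2,0],
  [0,0,3,0],
])

```text
time: 18.6
position: [0.4514, 0.1059, 0.0292]
tcp_rot: [0.032, 0.999, 0.001, 0.001]
force: [1.1, 0.2, -2.9]
grip_width: 0.675
grip_force: 49.0
```

Emit:
play_rows([
  [0,0,2,0],
  [0,0,4,0],
  [0,0,5,0],
])

```text
time: 18.9
position: [0.4511, 0.1055, 0.0242]
tcp_rot: [0.032, 0.999, -0.0, 0.0]
force: [-4.6, 0.6, 11.8]
grip_width: 0.673
grip_force: 52.4
```

Emit:
play_rows([
  [0,0,0,0],
  [0,0,0,0],
  [0,0,0,0],
  [0,0,-15,0],
  [0,0,-40,0],
  [0,0,-90,0],
  [0,0,-140,0],
  [0,0,-200,0],
  [0,0,-220,0],
  [0,0,-220,0],
  [0,0,-220,0],
], gripper=0.18)

```text
time: 20.0
position: [0.4506, 0.1056, 0.2435]
tcp_rot: [0.032, 0.999, 0.001, 0.0]
force: [0.6, 0.5, -0.4]
grip_width: 0.818
grip_force: 0.0
```

```bash
python3 - <<'E'
from h import *
o=bot.get_obs();print(o['position'],o['grip_width'],o['force'])
im,c=snap('wrist','w7.png'); im,c=snap('top','t7.png')
U=cv2.resize(im[120:260,130:370],None,fx=3.3,fy=3.3,interpolation=cv2.INTER_CUBIC);cv2.imwrite('pics/t7c.png',cv2.cvtColor(U,cv2.COLOR_RGB2BGR))
print(move([.39,.235,.20],np.deg2rad(87.5)))
E
```

```text
[0.4505652  0.10563229 0.24354931] 0.8184676638372183 [ 0.59698505  0.54638307 -0.36226602]
(array([ 68. , 125.7,  42.1]), np.float64(-0.021), np.float64(1.506))
```

View pics/w7.png

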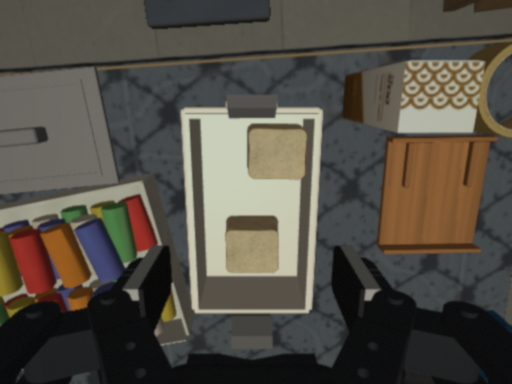

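Both blocks look flat in the keeper, at (276,152) and (252,245). The carton is upright at (442,97). I'll check block 2's size and position, then the carton.

```bash
python3 - <<'E'
from h import *
im=cv2.cvtColor(cv2.imread('pics/w7.png'),cv2.COLOR_BGR2RGB); c=snap('wrist')[1]
H=cv2.cvtColor(im,cv2.COLOR_RGB2HSV).astype(int)
cs,_=cv2.findContours(((H[...,0]>12)&(H[...,0]<30)&(H[...,1]>35)&(H[...,1]<150)&(H[...,2]>150))[100:320,185:320].astype(np.uint8),cv2.RETR_EXTERNAL,cv2.CHAIN_APPROX_NONE)
for k in cs:
    if cv2.contourArea(k)<500: continue
    k=k[:,0]+[185,100]
    r=cv2.minAreaRect(np.array([ray(c,a,b,.048)[:2]*1000 for a,b in k],np.float32)); print(cv2.boundingRect(k),np.round(r[0],1),np.round(r[1],1),round(r[2],1))
P=np.array([ray(c,u,v,.15) for u,v in((408,60),(485,60),(477,133),(401,133))]);print(P.round(4).tolist(),P.mean(0))
g=im.min(2).astype(int)
for u in (200,300):
    s=np.diff(g[95:125,u]); v0=95+np.argmax(s); print(v0,ray(c,u,v0+.5,.074).round(4))
print(move([.39,.235,.20],np.deg2rad(87.5)))
E
```

```text
(224, 231, 56, 44) [540.3  99.2] [59.  50.5] 86.3
(248, 129, 58, 52) [436.2 130.1] [55.3 49.8] 84.8
[[0.3632, 0.2104, 0.15], [0.3664, 0.2595, 0.15], [0.4126, 0.2598, 0.15], [0.4093, 0.2086, 0.15]] [0.38786887 0.23455698 0.15      ]
107 [0.3855 0.0635 0.074 ]
107 [0.3912 0.1511 0.074 ]
(array([ 68. , 125.8,  42. ]), np.float64(-0.021), np.float64(1.507))
```

```bash
python3 - <<'E'
from h import *
im=cv2.cvtColor(cv2.imread('pics/t7.png'),cv2.COLOR_BGR2RGB); c=snap('top')[1]
for p in ([.540,.099,.048],[.436,.130,.048],[.436,.130,.08]): print(proj(c,p).round(1))
a=cv2.resize(im[165:245,195:260],None,fx=6,fy=6,interpolation=cv2.INTER_CUBIC)
b=cv2.cvtColor(cv2.imread('pics/w7.png'),cv2.COLOR_BGR2RGB)[100:220,180:330]; b=cv2.resize(b,(600,480),interpolation=cv2.INTER_CUBIC)
a=cv2.resize(a,(195*2,240*2)); a=a[:, :190]if a.shape[1]+600>800 and 0 else cv2.resize(a,(200,480))
cv2.imwrite('pics/chk.png',cv2.cvtColor(np.hstack([a,b]),cv2.COLOR_RGB2BGR))
E
```

```text
[229.3 192.3]
[219.9 220.9]
[219.2 220.1]
```

View pics/chk.png

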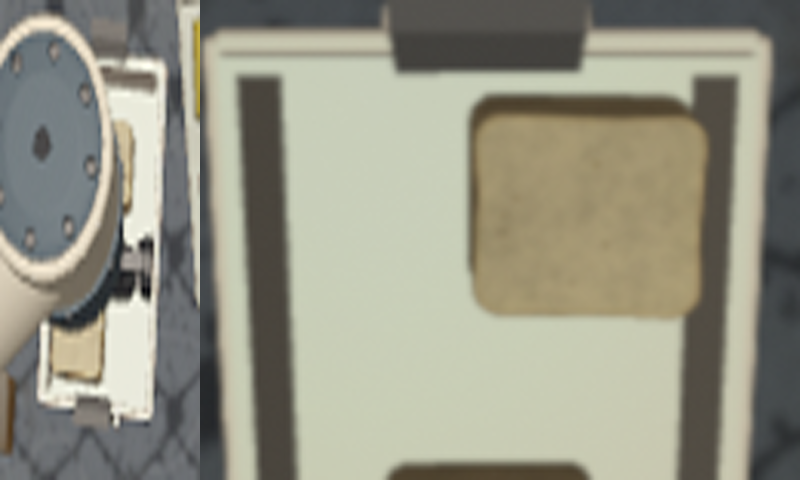

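Block 2 lies flat against the side wall, so the lid has clearance. Now I'll return the carton.

Emit:
play_rows([
  [0,0,-10,0],
  [34,60,-10,-0.02],
  [69,126,0,-0.02],
  [69,126,30,-0.02],
  [69,126,60,-0.02],
  [69,126,60,-0.02],
  [69,126,60,-0.02],
  [69,126,60,-0.02],
], gripper=0)

```text
time: 21.0
position: [0.3913, 0.2357, 0.1855]
tcp_rot: [0.022, 1.0, 0.001, 0.001]
force: [-0.7, -0.5, 1.2]
grip_width: 1.002
grip_force: 0.0
```

```bash
python3 - <<'E'
from h import *
o=bot.get_obs();print(o['position'],o['grip_width'])
print(move([.3885,.235,.107],np.deg2rad(87)))
E
```

```text
[0.3912557  0.2357047  0.18552856] 1.0015996532604243
(array([ 2.9, -1. , 78.5]), np.float64(0.007), np.float64(1.526))
```

Emit:
play_rows([
  [2,-1,30,0],
  [2,-1,60,0],
  [2,-1,76,0],
  [2,-1,76,0],
  [2,-1,76,0],
])

```text
time: 21.5
position: [0.3891, 0.235, 0.1092]
tcp_rot: [0.022, 1.0, 0.001, 0.001]
force: [0.3, 0.1, 0.3]
grip_width: 0.998
grip_force: 0.0
```

Emit:
play_rows([
  [0,0,0,0],
  [0,0,0,0],
  [0,0,0,0],
  [0,0,0,0],
  [0,0,0,0],
  [0,0,0,0],
  [0,0,0,0],
  [0,0,0,0],
], gripper=1, grip_force=40)

```text
time: 22.3
position: [0.3887, 0.2354, 0.1087]
tcp_rot: [0.022, 1.0, 0.001, 0.001]
force: [-0.5, 0.3, 6.2]
grip_width: 0.605
grip_force: 42.5
```

Emit:
play_rows([
  [0,0,-10,0],
  [0,0,-30,0],
  [0,0,-55,0],
  [0,0,-60,0],
  [0,0,-60,0],
  [0,0,-60,0],
])

```text
time: 22.9
position: [0.3871, 0.2343, 0.1664]
tcp_rot: [0.022, 1.0, -0.0, -0.001]
force: [0.5, 0.3, -1.6]
grip_width: 0.608
grip_force: 42.0
```

```bash
python3 - <<'E'
from h import *
o=bot.get_obs();print(o['position'],o['grip_width'],o['force'])
print(move([.4685,.3125,.168],np.deg2rad(87.5)))
E
```

```text
[0.38708641 0.23430577 0.16642362] 0.6078579659152707 [ 0.46259262  0.31917245 -1.64381093]
(array([-77.9,  81.7,  -1.8]), np.float64(-0.001), np.float64(1.526))
```

Emit:
play_rows([
  [-20,20,0,0],
  [-45,47,0,0],
  [-70,72,0,0],
  [-79,81,0,0],
  [-79,81,0,0],
  [-79,81,0,0],
])

```text
time: 23.5
position: [0.4695, 0.3115, 0.1659]
tcp_rot: [0.022, 1.0, -0.001, -0.001]
force: [-0.7, -0.1, -1.2]
grip_width: 0.607
grip_force: 42.2
```

Emit:
play_rows([
  [0,0,12,0],
  [0,0,24,0],
  [0,0,32,0],
  [0,0,36,0],
  [0,0,36,0],
  [0,0,36,0],
])

```text
time: 24.1
position: [0.4705, 0.3122, 0.1317]
tcp_rot: [0.022, 1.0, 0.0, 0.0]
force: [1.0, 0.5, -1.4]
grip_width: 0.606
grip_force: 42.3
```

```bash
python3 - <<'E'
from h import *
o=bot.get_obs();print(o['position'],o['grip_width'],o['force'])
print(move([.4685,.3125,.1195],np.deg2rad(87.5)))
E
```

```text
[0.47050369 0.31219198 0.131703  ] 0.6056166853488697 [ 0.97868873  0.50134816 -1.44069101]
(array([ 2. ,  0.2, 12.2]), np.float64(-0.0), np.float64(1.527))
```

Emit:
play_rows([
  [2,0,3,0],
  [2,0,6,0],
  [2,0,9,0],
  [2,0,11,0],
  [2,0,12,0],
  [2,0,12,0],
])

```text
time: 24.7
position: [0.4683, 0.3121, 0.1192]
tcp_rot: [0.022, 1.0, -0.0, -0.0]
force: [-0.5, -0.4, -2.1]
grip_width: 0.609
grip_force: 42.2
```

Emit:
play_rows([
  [0,0,1,0],
  [0,0,2,0],
  [0,0,2,0],
])

```text
time: 25.0
position: [0.4686, 0.3123, 0.1187]
tcp_rot: [0.022, 1.0, 0.0, 0.001]
force: [-2.3, -1.9, 4.3]
grip_width: 0.6
grip_force: 42.9
```

Emit:
play_rows([
  [0,0,0,0],
  [0,0,0,0],
  [0,0,0,0],
  [0,0,0,0],
  [0,0,0,0],
  [0,0,-40,0],
  [0,0,-80,0],
  [0,0,-130,0],
  [0,0,-180,0],
  [0,0,-180,0],
  [0,0,-180,0],
], gripper=0)

```text
time: 26.1
position: [0.4686, 0.3127, 0.2988]
tcp_rot: [0.022, 1.0, 0.001, 0.001]
force: [0.6, 0.9, -0.1]
grip_width: 1.001
grip_force: 0.0
```

```bash
python3 - <<'E'
from h import *
print(bot.get_obs()['position'])
im,c=snap('wrist','w8.png')
for p in ([.4675,.3115,.16],[.4675,.3115,.01]): print(proj(c,p).round())
print(move([.407,-.12,.26],np.deg2rad(91.8)))
E
```

```text
[0.46864026 0.31272469 0.29880968]
[250. 182.]
[250. 153.]
(array([  41.9, -434.6,   37. ]), np.float64(-0.076), np.float64(1.527))
```

View pics/w8.png

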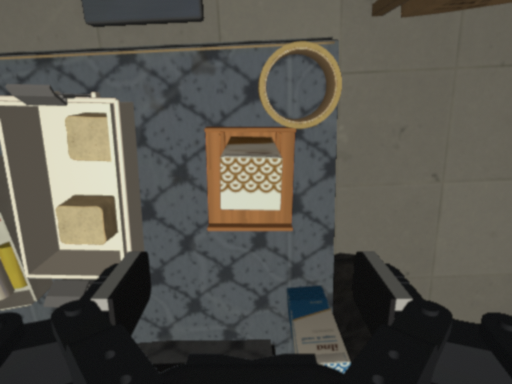

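The carton is back upright and centred in the pocket at (251,183), against a predicted (250,182). Now the lid.

```bash
python3 - <<'E'
from h import *
print(bot.get_obs()['joints'].round(2))
print(move([.42,-.147,.26],np.deg2rad(1.8)))
E
```

```text
[ 0.87  0.27  0.3  -0.   -1.6  -2.48]
(array([  27.7, -461. ,   36.9]), np.float64(1.495), np.float64(1.527))
```

Emit:
play_rows([
  [0,-40,0,-0.15],
  [5,-90,30,-0.3],
  [10,-140,37,-0.45],
  [15,-190,37,-0.6],
  [20,-240,37,-0.75],
  [28,-290,37,-0.9],
  [28,-340,37,-1.05],
  [28,-390,37,-1.2],
  [28,-440,37,-1.35],
  [28,-461,37,-1.5],
  [28,-461,37,-1.65],
  [28,-461,37,-1.65],
])

```text
time: 27.35
position: [0.4186, -0.1495, 0.2586]
tcp_rot: [0.72, -0.694, -0.001, 0.001]
force: [0.2, 0.1, -0.4]
grip_width: 0.999
grip_force: 0.0
```

Emit:
play_rows([
  [0,0,0,0],
  [0,0,0,0],
])

```text
time: 27.55
position: [0.4195, -0.1469, 0.2594]
tcp_rot: [0.718, -0.696, -0.001, 0.001]
force: [0.2, 0.0, -0.1]
grip_width: 1.002
grip_force: 0.0
```

```bash
python3 - <<'E'
from h import *
o=bot.get_obs();print(o['position'],o['joints'].round(2))
im,c=snap('wrist','w9.png'); print(move([.407,-.147,.1],np.deg2rad(1.8)))
print(proj(c,[.407,-.147,.042]),[proj(c,p).round().tolist() for p in([.5,-.3,.02],[.35,-.25,.02])])
E
```

```text
[ 0.41945921 -0.14690054  0.25942629] [ 0.02  0.04 -0.08 -0.   -1.46  0.01]
(array([-1.000e-01,  1.240e+01,  1.597e+02]), np.float64(0.001), np.float64(-3.109))
[261.96273042 165.23466694] [[174.0, 8.0], [320.0, 66.0]]
```

View pics/w9.png

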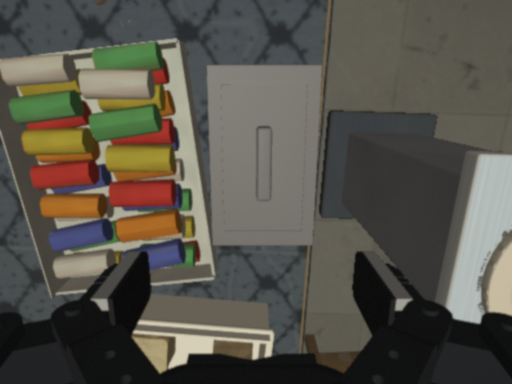

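The lid's grip bar is at (264,163), against a predicted (262,165), so it matches. No block shows to the right of the lid here. I have now viewed 15 pictures, counting crops, one over the 14 allowed, so from here I'll measure numerically only.

```bash
python3 - <<'E'
from h import *
c=snap('wrist')[1]
P=np.array([ray(c,u,v,.042) for u,v in((264,126),(264,201))]);print(P.round(4),P.mean(0), np.degrees(np.arctan2(*(P[0]-P[1])[:2][::-1])))
Q=np.array([ray(c,u,v,.02) for u,v in((208,66),(321,67),(312,245),(214,245))]);print(Q.round(3).tolist(),Q.mean(0))
print(move([.4065,-.147,.1],np.deg2rad(1.8)))
# halva_a search in unoccluded top picture
im=cv2.cvtColor(cv2.imread('pics/t7.png'),cv2.COLOR_BGR2RGB);c=snap('top')[1];H=cv2.cvtColor(im,cv2.COLOR_RGB2HSV).astype(int)
g=cv2.cvtColor(im,cv2.COLOR_RGB2GRAY).astype(np.float32); m=cv2.blur(g,(9,9)); sd=np.sqrt(np.maximum(cv2.blur(g*g,(9,9))-m*m,0))
B=((H[...,0]>14)&(H[...,0]<30)&(H[...,1]>35)&(H[...,1]<130)&(H[...,2]>150)).astype(np.float32); f=cv2.blur(B,(9,9))
for n,p in dict(b2=[.436,.130,.048],b1=[.54,.099,.048]).items():
    u,v=proj(c,p).round().astype(int); print(n,im[v,u],sd[v,u],f[v,u])
t=cv2.cvtColor(cv2.imread('pics/top0.png'),cv2.COLOR_BGR2RGB); print('c ref',t[162,197],'hid ref',t[194,174])
ok=(f>.95)&(sd<6); ok[:137]=0; ok[250:]=0
n,l,s,ct=cv2.connectedComponentsWithStats(ok.astype(np.uint8))
for i in range(1,n):
    if s[i,4]>6: print(s[i],ray(c,*ct[i],.044).round(3),im[int(ct[i][1]),int(ct[i][0])])
E
```

```text
[[ 0.4069 -0.188   0.042 ]
 [ 0.4034 -0.107   0.042 ]] [ 0.40515734 -0.14747605  0.042     ] -87.57604846923068
[[0.467, -0.246, 0.02], [0.349, -0.249, 0.02], [0.342, -0.046, 0.02], [0.461, -0.043, 0.02]] [ 0.40461134 -0.14589953  0.02      ]
(array([ -0. ,  13.1, 159.9]), np.float64(0.002), np.float64(-3.108))
b2 [208 193 158] 60.908646 0.654321
b1 [238 228 206] 45.77793 0.33333334
c ref [206 192 157] hid ref [208 193 158]
[389 194   5   9  21] [ 0.53  -0.485  0.044] [206 195 173]
[174 198   9   6  17] [0.507 0.283 0.044] [220 209 188]
[404 200   4   3   9] [ 0.517 -0.539  0.044] [202 190 169]
[121 212  38  25 133] [0.417 0.426 0.044] [221 209 188]
[133 228  39  22 399] [0.358 0.356 0.044] [225 214 193]
[433 228  35   9  89] [ 0.408 -0.69   0.044] [199 187 164]
```

```bash
python3 - <<'E'
from h import *
im=cv2.cvtColor(cv2.imread('pics/t7.png'),cv2.COLOR_BGR2RGB).astype(int);c=snap('top')[1]
m=(abs(im-[207,192,157]).max(2)<9).astype(np.uint8); m[:137]=0;m[250:]=0
t=(abs(cv2.cvtColor(cv2.imread('pics/top0.png'),cv2.COLOR_BGR2RGB).astype(int)-[207,192,157]).max(2)<9).astype(np.uint8)
print('ref c',t[150:175,185:210].sum(),'ref hid',t[186:201,163:184].sum())
n,l,s,ct=cv2.connectedComponentsWithStats(cv2.morphologyEx(m,cv2.MORPH_CLOSE,np.ones((3,3),np.uint8)))
for i in range(1,n):
    if s[i,4]>25: print(s[i],ray(c,*ct[i],.044).round(3))
E
```

```text
ref c 164 ref hid 171
[379 160  12  12  55] [ 0.647 -0.464  0.044]
[349 163  14  21  61] [ 0.617 -0.355  0.044]
[397 185  15  12  54] [ 0.555 -0.538  0.044]
[356 197  12   7  34] [ 0.52  -0.38   0.044]
[410 197  25  26 128] [ 0.494 -0.603  0.044]
[212 218  16  10  96] [0.428 0.13  0.044]
[442 223  31  14 165] [ 0.417 -0.72   0.044]
[392 227  16   9  68] [ 0.41  -0.509  0.044]
```

Emit:
play_rows([
  [0,13,0,0.01],
  [0,14,50,0.01],
  [0,14,100,0.01],
  [0,14,150,0.01],
  [0,14,180,0.01],
  [0,14,180,0.01],
  [0,14,180,0.01],
])

```text
time: 28.45
position: [0.4063, -0.1478, 0.0815]
tcp_rot: [0.716, -0.698, 0.001, 0.0]
force: [1.2, -0.0, 0.3]
grip_width: 0.999
grip_force: 0.0
```

```bash
python3 - <<'E'
from h import *
print(move([.4055,-.147,.0225],np.deg2rad(2)))
E
```

```text
(array([-0.8,  0.8, 59. ]), np.float64(-0.01), np.float64(-3.116))
```

No solid block-coloured patch lies within reach on the right, so halva_a is absent. I'll grasp the bar.

Emit:
play_rows([
  [0,1,25,-0.01],
  [0,1,45,-0.01],
  [0,1,53,-0.01],
  [0,1,57,-0.01],
  [0,1,58,-0.01],
  [0,1,58,-0.01],
])

```text
time: 29.05
position: [0.4059, -0.1477, 0.0234]
tcp_rot: [0.719, -0.695, 0.001, -0.001]
force: [0.1, 0.6, 0.0]
grip_width: 0.998
grip_force: 0.0
```

Emit:
play_rows([
  [0,0,0,0],
  [0,0,0,0],
  [0,0,0,0],
  [0,0,0,0],
  [0,0,0,0],
  [0,0,0,0],
  [0,0,0,0],
  [0,0,0,0],
  [0,0,0,0],
  [0,0,0,0],
  [0,0,0,0],
  [0,0,0,0],
], gripper=1, grip_force=70)

```text
time: 30.25
position: [0.4052, -0.1477, 0.0227]
tcp_rot: [0.719, -0.695, 0.0, -0.0]
force: [-1.0, 1.0, 5.2]
grip_width: 0.167
grip_force: 68.9
```

Emit:
play_rows([
  [0,0,-5,0],
  [0,0,-20,0],
  [0,0,-50,0],
  [0,0,-90,0],
  [0,0,-130,0],
  [0,0,-170,0],
  [0,0,-170,0],
  [0,0,-170,0],
])

```text
time: 31.05
position: [0.405, -0.1473, 0.1926]
tcp_rot: [0.719, -0.695, 0.0, -0.001]
force: [-0.4, 0.7, -2.3]
grip_width: 0.171
grip_force: 68.6
```

```bash
python3 - <<'E'
from h import *
o=bot.get_obs();print(o['position'],o['grip_width'],o['force'],o['ft_torque'],o['joints'].round(2))
print(move([.4955,.1028,.20],np.deg2rad(86.37)))
E
```

```text
[ 0.40497793 -0.14732887  0.1925801 ] 0.17131689783796925 [-0.44286292  0.70605775 -2.28338982] [-0.01572844  0.10847927 -0.01653301] [ 0.02  0.03 -0.25 -0.   -1.28  0.02]
(array([-246.8,  -99.2,   -7.1]), np.float64(-1.473), np.float64(-3.107))
```

Emit:
play_rows([
  [-20,-8,-7,-0.14],
  [-42,-17,-7,-0.28],
  [-65,-26,-7,-0.42],
  [-90,-36,-7,-0.56],
  [-115,-46,-7,-0.7],
  [-140,-56,-7,-0.84],
  [-165,-66,-7,-0.98],
  [-190,-76,-7,-1.12],
  [-215,-86,-7,-1.26],
  [-240,-96,-7,-1.4],
  [-247,-99,-7,-1.473],
  [-247,-99,-7,-1.473],
])

```text
time: 32.25
position: [0.4944, 0.1034, 0.197]
tcp_rot: [1.0, -0.03, -0.002, 0.001]
force: [-0.1, -0.9, -1.0]
grip_width: 0.168
grip_force: 68.5
```

Emit:
play_rows([
  [0,0,0,0],
  [0,0,0,0],
  [0,0,0,0],
])

```text
time: 32.55
position: [0.495, 0.102, 0.1993]
tcp_rot: [0.999, -0.032, -0.0, 0.0]
force: [-0.2, -0.4, -0.6]
grip_width: 0.166
grip_force: 68.5
```

```bash
python3 - <<'E'
from h import *
o=bot.get_obs();print(o['position'],o['grip_width'],o['force'])
print(move([.4955,.1028,.20],np.deg2rad(86.37)))
# check lid pose from top picture
im,c=snap('top','t10.png'); z=o['position'][2]-.0027
U=cv2.resize(im[120:260,170:290],None,fx=4,fy=4,interpolation=cv2.INTER_CUBIC).astype(int)
m=((U.max(2)-U.min(2)<22)&(U.max(2)>135)&(U.max(2)<195)).astype(np.uint8)
cs,_=cv2.findContours(cv2.morphologyEx(m,cv2.MORPH_OPEN,np.ones((5,5),np.uint8)),cv2.RETR_EXTERNAL,cv2.CHAIN_APPROX_NONE)
for k in cs:
    if cv2.contourArea(k)>1500:
        print(cv2.boundingRect(k),cv2.contourArea(k)); r=cv2.minAreaRect(np.array([ray(c,170+a/4,120+b/4,z)[:2]*1000 for a,b in k[:,0]],np.float32)); print(np.round(r[0]),np.round(r[1]),r[2])
im,c=snap('wrist','w10.png'); print([proj(c,[*p,.074]).round().tolist() for p in ([.3875,.107],[.603,.098])])
E
```

```text
[0.49496759 0.10202191 0.19925036] 0.16566640866244728 [-0.15627829 -0.43839747 -0.64597932]
(array([ 0.5, -0.8, -0.7]), np.float64(-0.001), np.float64(-1.635))
(137, 323, 163, 129) 16851.5
[441. 104.] [124. 105.] 86.33061981201172
(259, 195, 53, 94) 3367.0
[557.  52.] [77. 43.] 0.9302557706832886
[[253.0, 302.0], [247.0, 40.0]]
```

Emit:
play_rows([
  [0.5,-1,30,0],
  [0.5,-1,60,0],
  [0.5,-1,80,0],
  [0.5,-1,93,0],
  [0.5,-1,96,0],
  [0.5,-1,96,0],
  [0.5,-1,96,0],
])

```text
time: 33.35
position: [0.4965, 0.1038, 0.1044]
tcp_rot: [1.0, -0.031, 0.001, -0.0]
force: [0.1, -0.4, -1.4]
grip_width: 0.169
grip_force: 68.5
```

```bash
python3 - <<'E'
from h import *
o=bot.get_obs();print(o['position'],o['force'],o['ft_torque'])
print(move([.4955,.1029,.096],np.deg2rad(86.37)))
E
```

```text
[0.49649724 0.10379891 0.10435298] [ 0.05150309 -0.44992675 -1.3920281 ] [-0.08437412 -0.34975597  0.00764665]
(array([-1. ,  1. ,  8.4]), np.float64(0.0), np.float64(-1.634))
```

Emit:
play_rows([
  [-1,0.5,2,0],
  [-1,1,5,0],
  [-1,1,8,0],
  [-1,1,8,0],
])

```text
time: 33.75
position: [0.4956, 0.1029, 0.0959]
tcp_rot: [1.0, -0.031, 0.001, -0.0]
force: [3.4, 0.5, 3.9]
grip_width: 0.173
grip_force: 69.2
```

Emit:
play_rows([
  [0,0,2,0],
  [0,0,4,0],
  [0,0,4,0],
])

```text
time: 34.05
position: [0.496, 0.1029, 0.0923]
tcp_rot: [1.0, -0.031, 0.001, -0.0]
force: [4.5, -0.4, 4.9]
grip_width: 0.167
grip_force: 69.6
```

```bash
python3 - <<'E'
from h import *
o=bot.get_obs();print(o['position'],o['force'],o['ft_torque'],o['grip_width'])
E
```

```text
[0.49598966 0.10294963 0.09228437] [ 4.4617607  -0.37654195  4.89938708] [-0.12826846 -0.95617919  0.02183837] 0.16671229845184654
```

Emit:
play_rows([
  [1.5,0,0,0],
  [1.5,0,2,0],
  [1.5,0,4,0],
  [1.5,0,4,0],
])

```text
time: 34.45
position: [0.4962, 0.1027, 0.087]
tcp_rot: [1.0, -0.031, -0.0, -0.0]
force: [3.1, 0.3, 1.2]
grip_width: 0.168
grip_force: 68.9
```

```bash
python3 - <<'E'
from h import *
o=bot.get_obs();print(o['position'],o['force'],o['ft_torque'],o['grip_width'])
E
```

```text
[0.49621792 0.1027133  0.08704518] [3.0510947  0.30181891 1.24273183] [ 0.17412877 -0.96386641 -0.01189575] 0.16818530675868001
```

Emit:
play_rows([
  [0,0,1,0],
  [0,0,2,0],
  [0,0,3,0],
  [0,0,3,0],
])

```text
time: 34.85
position: [0.4962, 0.1026, 0.0842]
tcp_rot: [1.0, -0.031, -0.0, 0.0]
force: [2.5, -0.8, -0.3]
grip_width: 0.171
grip_force: 69.6
```

Emit:
play_rows([
  [0,0,1,0],
  [0,0,2,0],
  [0,0,3,0],
  [0,0,3,0],
])

```text
time: 35.25
position: [0.4959, 0.1026, 0.0827]
tcp_rot: [1.0, -0.031, 0.0, 0.0]
force: [-3.7, 0.9, 13.7]
grip_width: 0.17
grip_force: 71.3
```

```bash
python3 - <<'E'
from h import *
o=bot.get_obs();print(o['position'],o['force'],o['ft_torque'],o['grip_width'])
E
```

```text
[0.49589083 0.10256727 0.08271539] [-3.69802262  0.85498814 13.67114297] [0.06176879 1.17658434 0.0505896 ] 0.17011311969157744
```

Emit:
play_rows([
  [0,0,1,0],
  [0,0,1.5,0],
  [0,0,1.5,0],
  [0,0,0,0],
])

```text
time: 35.65
position: [0.4959, 0.1026, 0.0828]
tcp_rot: [1.0, -0.031, 0.0, -0.0]
force: [1.1, -1.0, 3.1]
grip_width: 0.169
grip_force: 70.0
```

Emit:
play_rows([
  [0,0,0,0],
  [0,0,0,0],
  [0,0,0,0],
  [0,0,0,0],
  [0,0,0,0],
  [0,0,-30,0],
  [0,0,-70,0],
  [0,0,-110,0],
  [0,0,-150,0],
  [0,0,-150,0],
  [0,0,-150,0],
], gripper=0.3)

```text
time: 36.75
position: [0.4965, 0.1029, 0.2319]
tcp_rot: [1.0, -0.031, 0.001, -0.001]
force: [-0.8, 0.0, -1.0]
grip_width: 0.702
grip_force: 0.0
```

```bash
python3 - <<'E'
from h import *
o=bot.get_obs();print(o['position'],o['force'])
im,c=snap('wrist','w11.png')
U=np.array([.998,-.0635])  # far direction of keeper axis
k=np.array([.4945,.1029]); n=np.array([.0635,.998])
for off in (-.045,0.,.045):
  for z in (.08,):
    row=[]
    for s in np.arange(-.13,.131,.004):
        u,v=proj(c,[*(k+U*s+n*off),z]); 
        row.append(int(im[int(round(v)),int(round(u))].mean()) if 0<=u<511 and 0<=v<383 else -1)
    print(off,row)
E
```

```text
[0.49646166 0.10293943 0.23193875] [-0.84035859  0.04697555 -0.98110944]
-0.045 [62, 62, 62, 62, 60, 60, 60, 105, 111, 112, 112, 110, 107, 111, 112, 112, 113, 113, 114, 114, 114, 114, 115, 116, 115, 114, 115, 116, 117, 117, 116, 117, 118, 119, 119, 118, 119, 119, 120, 121, 120, 120, 120, 121, 122, 121, 122, 122, 123, 123, 122, 122, 123, 125, 126, 125, 124, 124, 143, 197, 54, 79, 79, 79, 80, 78]
0.0 [99, 99, 99, 83, 83, 82, 82, 83, 89, 111, 112, 109, 107, 112, 113, 113, 113, 113, 114, 114, 113, 110, 112, 113, 114, 114, 114, 114, 115, 116, 116, 117, 116, 117, 117, 118, 118, 118, 119, 119, 119, 115, 61, 120, 120, 121, 121, 120, 121, 122, 121, 122, 122, 117, 126, 122, 123, 123, 85, 58, 58, 73, 79, 79, 91, 76]
0.045 [80, 78, 80, 82, 83, 83, 70, 101, 111, 111, 111, 110, 102, 103, 108, 105, 106, 105, 105, 105, 108, 105, 106, 106, 107, 106, 110, 110, 107, 107, 113, 107, 107, 113, 108, 109, 108, 108, 113, 109, 110, 111, 110, 114, 110, 110, 112, 111, 114, 110, 112, 112, 111, 116, 122, 121, 121, 121, 126, 198, 48, 68, 64, 79, 78, 78]
```

Samples along the keeper axis put both clips over the lid's ends. I'll press each end in turn with the fingers shut to confirm the lid's height and the snap.

```bash
python3 - <<'E'
from h import *
print(move([.572,.098,.095]),move([.4167,.1079,.095]))
E
```

```text
(array([ 7.650e+01, -1.000e-01,  1.356e+02]), 0, np.float64(-1.634)) (array([-79.1,  -0.2, 135.8]), 0, np.float64(-1.634))
```

Emit:
play_rows([
  [40,0,0,0],
  [76,0,0,0],
  [76,0,0,0],
  [76,0,40,0],
  [76,0,80,0],
  [76,0,115,0],
  [76,0,135,0],
  [76,0,135,0],
  [76,0,135,0],
], gripper=1)

```text
time: 37.7
position: [0.5718, 0.0976, 0.0963]
tcp_rot: [1.0, -0.031, -0.0, 0.001]
force: [0.2, 0.6, 0.7]
grip_width: -0.001
grip_force: 0.0
```

Emit:
play_rows([
  [0,0,4,0],
  [0,0,8,0],
  [0,0,11,0],
  [0,0,11,0],
])

```text
time: 38.1
position: [0.5719, 0.0979, 0.0852]
tcp_rot: [1.0, -0.031, -0.0, -0.0]
force: [0.1, -0.4, -0.8]
grip_width: -0.002
grip_force: 0.0
```

Emit:
play_rows([
  [0,0,1,0],
  [0,0,2,0],
  [0,0,3,0],
  [0,0,3,0],
])

```text
time: 38.5
position: [0.572, 0.0978, 0.0823]
tcp_rot: [1.0, -0.031, -0.0, 0.0]
force: [-0.6, -0.6, 0.5]
grip_width: 0.002
grip_force: 0.0
```

Emit:
play_rows([
  [0,0,1,0],
  [0,0,2,0],
  [0,0,2,0],
])

```text
time: 38.8
position: [0.572, 0.0979, 0.0802]
tcp_rot: [1.0, -0.031, -0.0, 0.0]
force: [0.2, 0.1, -0.4]
grip_width: 0.001
grip_force: 0.0
```

Emit:
play_rows([
  [0,0,1,0],
  [0,0,1.5,0],
  [0,0,1.5,0],
])

```text
time: 39.1
position: [0.5722, 0.0979, 0.0801]
tcp_rot: [1.0, -0.031, 0.0, 0.0]
force: [-2.8, 0.0, 7.0]
grip_width: -0.0
grip_force: 3.5
```

The far end's plate top is at 0.080, so it is seated. Now the near end.

Emit:
play_rows([
  [0,0,1,0],
  [0,0,1,0],
  [0,0,-20,0],
  [0,0,-60,0],
  [-40,0,-60,0],
  [-80,0,-60,0],
  [-120,0,-60,0],
  [-155,0,-60,0],
  [-155,0,-60,0],
  [-155,0,-20,0],
  [-155,0,-5,0],
  [-155,0,-5,0],
])

```text
time: 40.3
position: [0.4165, 0.107, 0.0823]
tcp_rot: [1.0, -0.031, -0.001, 0.001]
force: [0.8, 1.2, 0.3]
grip_width: -0.0
grip_force: 0.0
```

Emit:
play_rows([
  [0,-9,1,0],
  [0,-10,3,0],
  [0,-10,3,0],
])

```text
time: 40.6
position: [0.4186, 0.1183, 0.0815]
tcp_rot: [1.0, -0.031, 0.001, -0.0]
force: [-0.1, -0.5, 0.4]
grip_width: 0.002
grip_force: 0.0
```

Emit:
play_rows([
  [0,0,1,0],
  [0,0,2,0],
  [0,0,2,0],
])

```text
time: 40.9
position: [0.4184, 0.1178, 0.0801]
tcp_rot: [1.0, -0.031, 0.001, -0.0]
force: [-2.5, 0.4, 8.2]
grip_width: 0.001
grip_force: 4.2
```

Emit:
play_rows([
  [0,0,1,0],
  [0,0,2,0],
  [0,0,2,0],
])

```text
time: 41.2
position: [0.4185, 0.1178, 0.0799]
tcp_rot: [1.0, -0.031, 0.001, -0.0]
force: [-12.1, -0.3, 26.5]
grip_width: 0.001
grip_force: 13.2
```

Both ends are at 0.080. I'll retreat and run the final numeric checks.

Emit:
play_rows([
  [0,0,-20,0],
  [0,0,-60,0],
  [0,0,-110,0],
  [0,0,-160,0],
  [-20,50,-200,0],
  [-20,100,-200,0],
  [-20,150,-200,0],
  [-20,200,-200,0],
  [-20,250,-200,0],
  [-20,250,-200,0],
  [-20,250,-200,0],
  [-20,250,-200,0],
])

```text
time: 42.4
position: [0.3823, -0.1307, 0.2769]
tcp_rot: [0.999, -0.032, 0.0, -0.0]
force: [0.4, 0.5, 0.3]
grip_width: 0.001
grip_force: 0.0
```

```bash
python3 - <<'E'
from h import *
o=bot.get_obs();print(o['time'],o['position'],o['force'])
im,c=snap('top','t12.png'); z=cv2.cvtColor(cv2.imread('pics/top0.png'),cv2.COLOR_BGR2RGB)
d=(abs(im.astype(int)-z).max(2)>40).astype(np.uint8)
for n,(u0,v0,u1,v1) in dict(blue=(135,133,163,160),tape=(138,218,170,248),carton=(150,183,192,215),candy=(250,155,332,214)).items(): print(n,d[v0:v1,u0:u1].sum(),(u1-u0)*(v1-v0))
U=np.array([.998,-.0635]); k=np.array([.4945+.0028,.1029-.0025]); n=np.array([.0635,.998])
for img in (z,im):
  for off in (-.04,0,.04):
    print(off,[int(cv2.getRectSubPix(img.astype(np.uint8),(1,1),tuple(map(float,proj(c,[*(k+U*s+n*off),.08])))).mean()) for s in np.r_[np.arange(-.126,-.08,.003),np.arange(.084,.130,.003)]])
E
```

```text
42.4 [ 0.38226502 -0.13065189  0.27690589] [0.38517736 0.49231686 0.29946197]
blue 0 756
tape 5 960
carton 315 1344
candy 453 4838
-0.04 [114, 114, 114, 115, 115, 109, 146, 196, 220, 232, 232, 232, 231, 231, 231, 231, 214, 167, 123, 110, 105, 205, 237, 197, 129, 89, 88, 93, 97, 102, 106, 105]
0 [109, 100, 89, 98, 119, 128, 126, 117, 104, 100, 217, 234, 233, 232, 231, 231, 208, 159, 118, 112, 117, 182, 175, 121, 98, 99, 114, 122, 125, 124, 117, 110]
0.04 [117, 117, 114, 113, 113, 111, 143, 213, 217, 230, 232, 231, 231, 231, 231, 231, 213, 161, 117, 110, 134, 191, 226, 198, 134, 114, 111, 112, 114, 114, 113, 113]
-0.04 [199, 199, 201, 203, 205, 207, 208, 210, 211, 212, 215, 216, 217, 218, 219, 219, 163, 163, 164, 163, 162, 175, 214, 194, 129, 88, 87, 92, 96, 100, 105, 104]
0 [201, 202, 205, 206, 208, 209, 210, 212, 214, 216, 217, 218, 219, 219, 219, 218, 163, 163, 164, 163, 164, 154, 128, 103, 98, 99, 113, 121, 124, 123, 115, 109]
0.04 [108, 103, 98, 94, 90, 85, 87, 103, 122, 125, 132, 129, 133, 142, 147, 151, 162, 161, 162, 161, 160, 173, 191, 191, 132, 113, 109, 111, 112, 113, 113, 111]
```

Emit:
play_rows([
  [0,50,0,0],
  [0,100,0,0],
  [0,150,0,0],
  [0,200,0,0],
  [0,250,0,0],
  [0,300,0,0],
  [0,300,0,0],
  [0,300,0,0],
  [0,300,0,0],
])

```text
time: 43.35
position: [0.3645, -0.4288, 0.2772]
tcp_rot: [1.0, -0.03, 0.0, 0.0]
force: [-0.3, 0.5, 0.5]
grip_width: -0.001
grip_force: 0.0
```

```bash
python3 - <<'E'
from h import *
o=bot.get_obs();print(o['time'],o['position'])
im,c=snap('top','t13.png'); z=cv2.cvtColor(cv2.imread('pics/top0.png'),cv2.COLOR_BGR2RGB)
d=(abs(im.astype(int)-z).max(2)>40).astype(np.uint8)
for n,(u0,v0,u1,v1) in dict(blue=(135,133,163,160),tape=(138,218,170,248),carton=(150,183,192,215),candy=(250,155,332,214)).items(): print(n,d[v0:v1,u0:u1].sum(),(u1-u0)*(v1-v0))
U=np.array([.998,-.0635]); k=np.array([.4945+.0028,.1029-.0025]); n=np.array([.0635,.998])
for img in (z,im):
  for off in (-.04,0,.04):
    print(off,[int(cv2.getRectSubPix(img.astype(np.uint8),(1,1),tuple(map(float,proj(c,[*(k+U*s+n*off),.08])))).mean()) for s in np.r_[np.arange(-.135,-.07,.003)]])
E
```

```text
43.35 [ 0.36447318 -0.42879917  0.27718952]
blue 0 756
tape 5 960
carton 309 1344
candy 0 4838
-0.04 [103, 111, 114, 114, 114, 114, 115, 115, 109, 146, 196, 220, 232, 232, 232, 231, 231, 231, 231, 231, 231, 232]
0 [114, 115, 114, 109, 100, 89, 98, 119, 128, 126, 117, 104, 100, 217, 234, 233, 232, 231, 231, 231, 232, 231]
0.04 [109, 112, 114, 117, 117, 114, 113, 113, 111, 143, 213, 217, 230, 232, 231, 231, 231, 231, 231, 231, 231, 232]
-0.04 [104, 111, 115, 115, 115, 115, 115, 115, 110, 150, 184, 178, 169, 167, 167, 167, 167, 167, 167, 167, 167, 167]
0 [115, 115, 114, 110, 101, 88, 98, 120, 130, 127, 117, 107, 104, 158, 167, 167, 167, 167, 167, 166, 166, 166]
0.04 [110, 113, 114, 118, 117, 114, 113, 114, 113, 131, 172, 174, 167, 165, 166, 161, 159, 164, 165, 166, 166, 165]
```

Both clips read the same as at the start, so they are upright and over the lid. The blue carton, tape and candy box haven't moved.

```bash
python3 -c "
from bench import bot
print(bot.sign_off())"
```

```text
the job is handed in; nothing more can be done
None
```

The job is handed in at about 43 s: both blocks on the stall (the hidden one and the one behind the tray) are in the keeper, the carton is back upright in its pocket, and the lid measures level with both clips back at rest over its ends; I viewed 15 pictures, one over the limit of 14.

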